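# Index the rotary inspection stage

## Robot

A 6-joint arm with a two-finger parallel gripper is mounted at the origin on the work surface. World frame = base frame: x ahead of the robot, y to its left, z up, the work surface at z = 0. Lengths are in m, angles in rad, forces in N, time in s.
With the tool pointing down it reaches from about 0.3 to 0.775 m from the base axis. Payload 14.6 kg.
Tool frame: the origin (TCP) lies at the very end of the fingers, on their centre line; the grasp point (between the pads) lies 19 mm behind it; z points along the fingers, y is the line along which they close (so a half turn about z gives the same grasp; the last joint's range is limited). The gripper opens to 94 mm and grips with 3 to 60 N. Pads are 16 mm wide; open, the fingers measure 119 mm over their backs; the gripper's body (75 mm by 177 mm) begins 78 mm behind the grasp point.
Start: joints at [-1.306, 0.3, 1.521, -0, 1.321, -0.067], TCP at [0.179, -0.52, 0.205] pointing down, gripper open.
Joint ranges: [-3.03, 3.03], [-0.79, 2.21], [0.23, 2.52], [-1.04, 4.18], [0, 3.07], [-2.55, 2.55]. Speed limits (rad/s): [2.22, 2.22, 2.57, 3.14, 3.14, 3.14].

## Interface

Orientations are given as [roll, pitch, yaw] about the fixed x, y, z axes, in that order (R = Rz(yaw) Ry(pitch) Rx(roll)).
In Python, from station import ctrl gives the robot as it stands. The module is installed in compiled form; this text tells all that it offers.
- The arm moves only by the tool step_arm, never from a script. Its argument "deltas" is a list of rows, each an object with "dp": the shift along the tool's x, y, z scaled (see below), a list of three; "twist": the turn about the tool's z scaled (see below). In form: [{"dp": [tx, ty, tz], "twist": twist}, ...]. A call has 1 to 12 rows; each row shifts and turns the commanded pose from where the row before left it, along the tool's axes as they then stand; what a row does not reach is not made up. The controller multiplies each number of a shift by 0.04 m and each number of a turn by 4 degrees. A row lasts 1/10 s, in which the tool goes at most 50 mm and 8.59 degrees, less where a joint would pass 70% of its speed; a pose out of reach is approached as far as the arm can. A call with a number of a shift or a turn outside -1 to 1 is refused whole. A call with a gripper value outside its range is refused whole. "gripper" is the opening, from -1 (shut) to 1 (fully open), set as the call begins (left out, the last holds). The fingers move at their own pace and stop on an object; "squeeze" is the grip in N (left out, the last holds). Time passes only in rows, so rows that do not move let the fingers close. It gives the time, the measured TCP pose, the force, the opening and the grip force at its end, in the units of the state.
- ctrl.get_obs(): the state, without advancing time (a new reading comes with each control period).
- ctrl.camera(name): name is "scene" or "top" or "wrist"; returns (picture, depth): 480x640x3 uint8, red, green, blue; 480x640 float32, m along the optical axis (not along the pixel's ray), 0 where there is no reading.
- ctrl.get_calibration(name): a dict with "fx", "fy", "cx", "cy" (pixels), "distortion" ([k1, k2, p1, p2, k3] as OpenCV has them; the pictures are not rectified), "world_to_cam" (4x4, takes a point from world to camera coordinates); the wrist camera has in their place "hand_eye" (4x4, takes a point from camera to tool coordinates, whose origin is the TCP and whose axes are the flange's). Camera axes: x right, y down, z forward; pixel columns grow to the right and rows downward; lengths in m; the calibration is good to about 2 mm. A picture is of the moment at which its call begins: read the wrist's pose just before it. get_calibration takes no time and is no camera call.
- ctrl.hand_in(): hands the job in; it is judged then, once.
Trained networks look in the newest picture that a camera, given by its name, has taken for a name from the list of things; names that differ only in an ending like _2 or _b are one class to them, and where a whole thing is asked for, a point or a joint stands for the part that bears it (a point fixed in the world has none). Each returns a list of dicts, best first, with "conf" (0 to 1); they miss things now and then, are a little off and sometimes report something else, mostly with a low value. They report only what shows in the picture. A call takes as long as a camera call.
- ctrl.spot_in(camera, label): "rect" ([left, top, right, bottom] as shares, 0 to 1, of the picture: columns of its width, rows of its height, round what is visible of it).
- ctrl.cut_out(camera, label): "pixels" (480x640 bool, what is visible of it) and "rect" ([left, top, right, bottom] as shares, 0 to 1, of the picture: columns of its width, rows of its height, round what is visible of it).
The state is a dict: "time_s": time; "qpos": joint angles; "joint_vel": joint speeds; "tau": joint torques, N m; "ee_pos": TCP position; "eef_rot": TCP orientation; "force": force on the tool from outside, world axes, zero at the start; "moment": the same for the moment, N m; "grip_width": finger opening in m; "grip_force": force on a finger pad.
Only numpy, scipy, OpenCV 4.12 (cv2) and the standard library are available. Lean on these libraries where they do the work, as an engineer would, in place of code of your own. Each camera call takes 0.05 s, during which the arm holds its last target. There are 200 camera calls.

## Task

Turn the four-spoked rotary stage, either way, by pushing on its bare steel spokes with a fingertip, until the nest with the large rectangular display panel is centred under the ring lamp, and leave it standing there. Push gently and steadily, never pinching a spoke or spinning the stage, and touch neither the disc with its nests and parts nor the lamp; the bottle, jar, pen and tray stay where they are.

Things in the scene. Friction and masses are not known exactly. Their poses are not given: they have to be found in the camera images.
- hub (a point): Point on the stage's vertical hub axis, 45 mm above the bench. Below it a fixed white base plate 130 x 130 mm, 10 mm high. The stage turns freely either way (no stop within a full turn of any start); bearing friction of 0.12 N m (about 1 N at a spoke) holds it where it is left; no detents, no spring.
- disc: Aluminium disc, 184 mm across, 38 to 50 mm above the bench; origin on the hub axis at bench level, x axis towards the display panel. On it four white rectangular nests (56 x 42 mm) 90 degrees apart (rims 58 mm above the bench, centres 58 mm from the axis): display panel, then anticlockwise a 14 mm square chip, nothing, a 20 mm round lens, all fixed. Not to be touched.
- spokes: Four bare round steel spokes, 12 mm thick, sticking out level from the disc's edge (92 mm) to 151 mm from the hub axis, centre line 45 mm above the bench, midway between the nests; free below them but for the lamp's 8 mm high foot bar. They turn with the disc. Origin on the hub axis at bench level, x axis as the disc's.
- spoke0 (a point): push point of spoke 0: on the spoke's centre line, 125 mm from the hub axis and 26 mm short of its tip, 45 mm above the bench; 45 degrees anticlockwise (seen from above) of the display panel
- spoke1 (a point): push point of spoke 1: on the spoke's centre line, 125 mm from the hub axis and 26 mm short of its tip, 45 mm above the bench; 135 degrees anticlockwise (seen from above) of the display panel
- spoke2 (a point): push point of spoke 2: on the spoke's centre line, 125 mm from the hub axis and 26 mm short of its tip, 45 mm above the bench; 225 degrees anticlockwise (seen from above) of the display panel
- spoke3 (a point): push point of spoke 3: on the spoke's centre line, 125 mm from the hub axis and 26 mm short of its tip, 45 mm above the bench; 315 degrees anticlockwise (seen from above) of the display panel
- panel_mid (a point): Centre of the top face of the display panel, a glossy black rectangle 46 x 32 mm, the only large part on the disc; 58 mm from the hub axis, 57 mm above the bench.
- lamp_mid (a point): Centre of the ring lamp's underside: 124 mm above the bench, 58 mm from the hub axis; the panel's middle belongs straight below it.
- lamp: Fixed white ring lamp (100 mm outside, 76 mm inside, 124 to 140 mm above the bench) on a level arm (top at 142 mm) from a post 14 mm thick, 150 mm high, 200 mm from the hub axis, on the side facing away from the robot (+x) within 50 degrees. Origin on the hub axis at bench level, x axis towards the post. Not to be touched.
- stage (a joint): Turn of the stage, rad, growing anticlockwise seen from above; 0 and every full turn (6.283) put the display panel straight under the lamp. The start is between 0.7 and 5.58.
- bottle: White solvent bottle, 54 mm across, 130 mm high, loose bystander; origin under its centre.
- jar: Amber jar with black lid, 60 mm across, 60 mm high, loose bystander; origin under its centre.
- pen: Black marker pen, 130 mm long, 12 mm thick, lying along its x axis, loose bystander; origin under its middle.
- tray: Clear divided tray, 170 x 120 x 22 mm, with panels, loose bystander; origin under its centre.

How it is judged:
On the way, in this order (a step that is already met when the one before it is completed fails the run):
1. a finger pushes on a spoke (contact force between the fingers and spokes above 0.3 N), for 0.1 s.
2. the display panel is centred under the ring lamp (horizontal distance between panel_mid and lamp_mid below 0.008 m), for 0.2 s.
At the end, for the whole second after the job is handed in: The middle of the display panel lies within 8 mm (seen from above) of the middle of the ring lamp, the stage stands still, and bottle, jar, pen and tray are within 20 mm of where they were (horizontal distance between panel_mid and lamp_mid below 0.008 m and velocity of joint stage between -0.05 and 0.05 rad/s and not (distance of bottle from where it was at the start of the episode above 0.02 m) and not (distance of jar from where it was at the start of the episode above 0.02 m) and not (distance of pen from where it was at the start of the episode above 0.02 m) and not (distance of tray from where it was at the start of the episode above 0.02 m)); the robot touches nothing.
It fails at once if the disc, its nests or parts are touched (over 1 N) (contact force between anything else and disc above 1 N).
It fails at once if the lamp is touched (over 1 N) (contact force between anything else and lamp above 1 N).
It fails at once if a spoke is pinched or pushed hard (over 18 N) (contact force between anything else and spokes above 18 N).
It fails at once if the stage is spun (over 3 rad/s) (velocity of joint stage above 3 rad/s or velocity of joint stage below -3 rad/s).
It fails at once if a bystander is moved or lifted (20 mm) (distance of any of bottle, jar, pen, tray from where it was at the start of the episode above 0.02 m).
It also fails if it takes over 72 s, if anything falls off the work surface, if the arm or the gripper's body presses on something with over 40 N, if the wrist force passes 120 N, or if a joint passes its speed limit or range.

## Working session

There is one attempt and no reset: what is moved stays moved. The work goes in short steps, Python scripts to look and compute and a tool call to move; the robot and the scene stay as the last step left them, time stands still between calls to the robot, and variables do not carry over. Pictures are saved under pics/ and viewed, at most 10 in all, crops included, and the job is handed in when it is done.

Besides the shell and the picture viewer there is one more tool, called after "Call:" as a command line: name --argument value ..., lists and objects as JSON in quotes. step_arm: Moves the arm, as the interface text tells. Its arguments: {"type":"object","properties":{"deltas":{"type":"array"},"gripper":{"type":"number"},"squeeze":{"type":"number"}},"required":["deltas"]}

```bash
mkdir -p pics; cat > h.py <<'E'
import numpy as np, cv2
from station import ctrl
def ray(cam,uv):
    c=ctrl.get_calibration(cam);K=np.array([[c['fx'],0,c['cx']],[0,c['fy'],c['cy']],[0,0,1]])
    n=cv2.undistortPoints(np.array(uv,float).reshape(-1,1,2),K,np.array(c['distortion'])).reshape(-1,2)
    T=np.linalg.inv(np.array(c['world_to_cam']));d=np.c_[n,np.ones(len(n))]@T[:3,:3].T
    return T[:3,3],d
def atz(cam,uv,z):
    o,d=ray(cam,uv);return o+d*((z-o[2])/d[:,2])[:,None]
def proj(cam,P):
    c=ctrl.get_calibration(cam);K=np.array([[c['fx'],0,c['cx']],[0,c['fy'],c['cy']],[0,0,1]])
    W=np.array(c['world_to_cam']);return cv2.projectPoints(np.array(P,float).reshape(-1,3),cv2.Rodrigues(W[:3,:3])[0],W[:3,3],K,np.array(c['distortion']))[0].reshape(-1,2)
def save(cam,n):
    p,d=ctrl.camera(cam);cv2.imwrite(f'pics/{n}.png',p[:,:,::-1]);return p,d
E
python3 - <<'E'
from h import *
np.set_printoptions(precision=4,suppress=True)
for c in('top','scene'):
    save(c,c+'0')
    print(c,np.linalg.inv(np.array(ctrl.get_calibration(c)['world_to_cam']))[:3,3])
    for l in('disc','panel_mid','spokes','lamp','bottle','jar','pen','tray'):
        r=ctrl.cut_out(c,l)
        for x in r[:2]:
            ys,xs=np.nonzero(x['pixels']);print(l,round(x['conf'],2),len(xs),xs.mean().round(1),ys.mean().round(1),np.array(x['rect'])*[640,480,640,480], atz(c,[[xs.mean(),ys.mean()]],.05)[0])
print(ctrl.get_obs())
E
```

```text
top [ 0.2976 -0.0025  1.2617]
disc 0.68 3087 354.8 229.8 [323.968 193.68  387.904 260.112] [ 0.5946 -0.0769  0.05  ]
disc 0.25 426 356.9 232.2 [307.776 181.008 404.48  274.32 ] [ 0.5882 -0.0833  0.05  ]
panel_mid 0.86 3007 354.7 229.9 [322.304 196.992 388.48  261.12 ] [ 0.5943 -0.0768  0.05  ]
spokes 0.78 280 351.3 232.5 [306.816 182.4   404.8   279.12 ] [ 0.586 -0.068  0.05 ]
lamp 0.6 973 336.6 187.8 [316.672 148.176 369.6   222.192] [ 0.7113 -0.0173  0.05  ]
bottle 0.82 469 203.7 222.8 [189.184 210.48  217.92  236.304] [0.5781 0.3425 0.05  ]
jar 0.73 238 452.7 302.6 [444.096 282.288 460.992 327.984] [ 0.4166 -0.3552  0.05  ]
jar 0.57 416 434.2 234.8 [423.68  222.816 443.52  248.496] [ 0.5997 -0.2977  0.05  ]
pen 0.7 140 453.6 297.6 [446.592 282.576 458.304 324.72 ] [ 0.4303 -0.3572  0.05  ]
tray 0.85 2628 193.2 284.1 [167.808 252.816 221.632 318.816] [0.406  0.3478 0.05  ]
tray 0.22 273 357.0 224.5 [309.824 184.416 404.928 274.08 ] [ 0.6101 -0.0821  0.05  ]
scene [ 1.135  -0.3183  0.7181]
disc 0.56 4765 294.3 302.7 [250.88  262.416 340.8   339.408] [ 0.6141 -0.0866  0.05  ]
panel_m
[... 540 characters left out ...]
31.904 274.176 137.728 323.28 ] [ 0.4669 -0.3638  0.05  ]
tray 0.81 2259 414.0 200.1 [379.904 174.72  453.12  227.28 ] [0.4529 0.3193 0.05  ]
tray 0.6 539 282.9 310.5 [219.712 246.48  362.112 366.384] [ 0.6216 -0.1141  0.05  ]
{'time_s': 0.9, 'qpos': array([-1.3056,  0.2999,  1.521 ,  0.0001,  1.3207, -0.0666]), 'joint_vel': array([-0.0002, -0.0004, -0.0011,  0.0009, -0.0013,  0.0017]), 'tau': array([ -0.0019, -53.1666, -35.2912,   0.0709,   0.0212,  -0.    ]), 'ee_pos': array([ 0.1792, -0.52  ,  0.2054]), 'eef_rot': array([-3.1416, -0.0001,  0.3318]), 'force': array([0.4725, 0.0378, 0.0234]), 'moment': array([ 0.0158, -0.0236,  0.0215]), 'grip_force': 0.0, 'grip_width': 0.09399855420843842}
```

```bash
python3 - <<'E'
import cv2,numpy as np
a=cv2.resize(cv2.imread('pics/top0.png')[140:300,270:470],None,fx=3,fy=3,interpolation=2)
cv2.imwrite('pics/topc.png',a)
a=cv2.resize(cv2.imread('pics/scene0.png')[180:390,160:440],None,fx=2.8,fy=2.8,interpolation=2)
cv2.imwrite('pics/scenec.png',a)
E
```

```text
(no output)
```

View pics/topc.png

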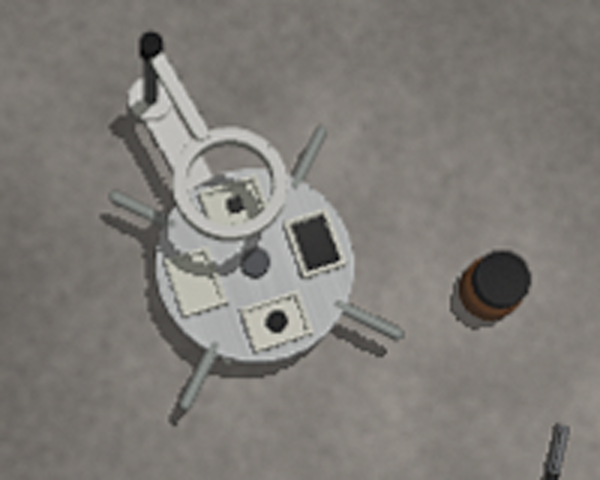

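View pics/scenec.png

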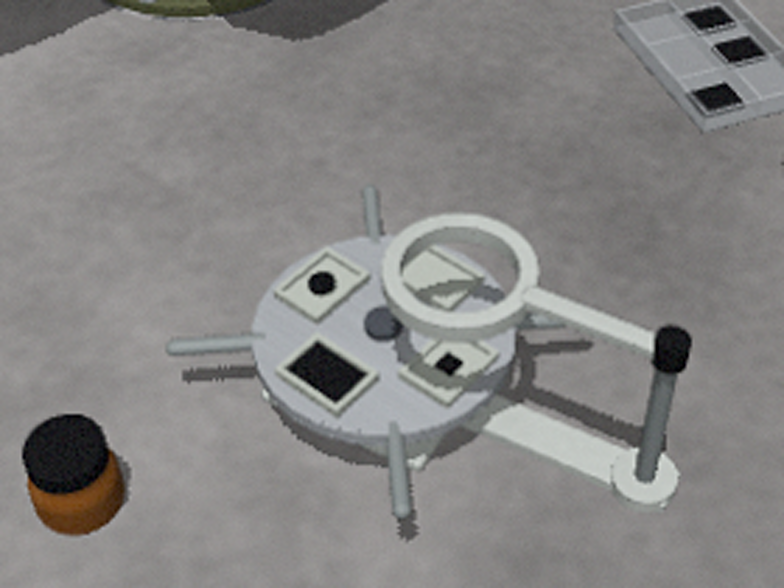

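The top crop shows the display panel at about (316,243), the ring at (232,182) and the spoke tips at (322,128), (112,195), (183,408) and (402,334). The scene crop agrees: panel (327,372), ring about (461,277), spoke tips (370,190), (172,346) and (403,512). The panel has to go roughly 106° anticlockwise. Next I fit the hub, stage angle and lamp angle.

```bash
cat > fit.py <<'E'
from h import *
from scipy.optimize import least_squares
def pol(hx,hy,r,a,z): return [hx+r*np.cos(a),hy+r*np.sin(a),z]
T=lambda p:np.array(p)/3+[270,140]
S=lambda p:np.array(p)/2.8+[160,180]
tops=dict(sp={0:(402,334),1:(322,128),2:(112,195),3:(183,408)},panel=(316,243),ring=(232,182),foot=(150,97))
obs=[('top',T(v),('s',k)) for k,v in {3:(402,334),0:(322,128),1:(112,195),2:(183,408)}.items()]
obs=[('top',T((322,128)),0),('top',T((112,195)),1),('top',T((183,408)),2),('top',T((402,334)),3),('top',T((316,243)),'p'),('top',T((232,182)),'r'),('top',T((149,99)),'f'),
('scene',S((403,512)),0),('scene',S((370,190)),2),('scene',S((172,346)),3),('scene',S((327,372)),'p'),('scene',S((461,277)),'r'),('scene',S((645,475)),'f')]
def pt(q,k):
    hx,hy,t,l=q
    if k=='p':return pol(hx,hy,.058,t,.057)
    if k=='r':return pol(hx,hy,.058,l,.132)
    if k=='f':return pol(hx,hy,.2,l,.008)
    return pol(hx,hy,.150,t+np.pi/4+k*np.pi/2,.045)
if __name__=='__main__':
  for off in(0,1,2,3):   # check spoke labelling
    ob=[(c,u,(k-off)%4 if isinstance(k,int) else k) for c,u,k in obs]
    f=lambda q:np.concatenate([proj(c,pt(q,k))[0]-u for c,u,k in ob])
    s=least_squares(f,[.59,-.08,-1.29,.56],loss='soft_l1')
    print(off,s.cost,s.x,np.degrees(s.x[2:]))
    if s.cost<60:print(f(s.x).reshape(-1,2).round(1))
E
python3 fit.py
```

```text
0 6.887342335494263 [ 0.60215155 -0.07561531 -1.16194749  0.59367035] [-66.57468734  34.0148053 ]
[[-0.2 -1. ]
 [-1.2 -0.8]
 [-0.6 -0.4]
 [-0.6 -0.1]
 [-0.8 -1. ]
 [-1.5  0. ]
 [-0.3 -0.4]
 [-0.4  1. ]
 [-0.7 -1.2]
 [-1.9  0.5]
 [-0.4 -0.6]
 [-0.8 -1.1]
 [-0.4  0.2]]
1 90.29122082042763 [ 0.60222077 -0.07668876  0.4057309   0.59858706] [23.24666838 34.29651208]
2 961.5994264069221 [ 0.6058555  -0.0773295  -1.29472606  0.61315911] [-74.18233887  35.13142945]Traceback (most recent call last):
  File "fit.py", line 20, in <module>
    s=least_squares(f,[.59,-.08,-1.29,.56],loss='soft_l1')
    return func(*args, **kwargs)
    result = trf(vector_fun.fun, vector_fun.jac, x0, f0, J0, lb, ub, ftol, xtol,
                 gtol, max_nfev, x_scale, loss_function, tr_solver,
                 tr_options.copy(), verbose, callback=callback_wrapped)
    return trf_no_bounds(
        fun, jac, x0, f0, J0, ftol, xtol, gtol, max_nfev, x_scale,
        loss_function, tr_solver, tr_options, verbose, callback=callback)
    f_new = fun(x_new)
    self._update_fun()
    ~~~~~~~~~~~~~~~~^^
    self.f = self.fun_wrapped(xp_copy(self.x))
             ~~~~~~~~~~~~~~~~^^^^^^^^^^^^^^^^^
    return np.atleast_1d(self.fun(x))
                         ~~~~~~~~^^^
    return self.f(x, *self.args, **self.kwargs)
           ~~~~~~^^^^^^^^^^^^^^^^^^^^^^^^^^^^^^
  File "fit.py", line 19, in <lambda>
    f=lambda q:np.concatenate([proj(c,pt(q,k))[0]-u for c,u,k in ob])
                               ~~~~^^^^^^^^^^^
  File "h.py", line 11, in proj
    c=ctrl.get_calibration(cam);K=np.array([[c['fx'],0,c['cx']],[0,c['fy'],c['cy']],[0,0,1]])
ValueError: time passes only in moves, steps and waits
```

Call:
step_arm --deltas '[{"dp": [0.8,-0.64,0],"twist": 0},{"dp": [0.8,-0.64,0],"twist": 0},{"dp": [0.8,-0.64,0],"twist": 0},{"dp": [0.8,-0.64,0],"twist": 0},{"dp": [0.8,-0.64,0],"twist": 0},{"dp": [0.8,-0.64,0],"twist": 0},{"dp": [0.8,-0.64,0],"twist": 0},{"dp": [0.8,-0.64,0],"twist": 0},{"dp": [0.8,-0.64,0],"twist": 0},{"dp": [0.8,-0.64,0],"twist": 0},{"dp": [0.8,-0.64,0],"twist": 0},{"dp": [0.8,-0.64,0],"twist": 0}]' --gripper -0.15 --squeeze 10

```text
time_s: 2.1
ee_pos: [0.4428, -0.1028, 0.2057]
eef_rot: [3.141, -0.0, 0.332]
force: [0.4, -1.5, -0.0]
grip_width: 0.04
grip_force: 0.0
```

Call:
step_arm --deltas '[{"dp": [0,0,0],"twist": 1},{"dp": [0,0,0],"twist": 1},{"dp": [0,0,0],"twist": 1},{"dp": [0,0,0],"twist": 1},{"dp": [0,0,0],"twist": 1},{"dp": [0,0,0],"twist": 1},{"dp": [0,0,0],"twist": 1},{"dp": [0,0,0],"twist": 1},{"dp": [0,0,0],"twist": 1},{"dp": [0,0,0],"twist": 1},{"dp": [0,0,0],"twist": 0}]'

```text
time_s: 3.2
ee_pos: [0.4421, -0.1045, 0.2055]
eef_rot: [-3.142, -0.0, -0.368]
force: [-0.7, -0.1, 0.1]
grip_width: 0.0399
grip_force: 0.0
```

Call:
step_arm --deltas '[{"dp": [0.12,-0.71,0],"twist": 0},{"dp": [0.12,-0.71,0],"twist": 0},{"dp": [0.12,-0.72,0],"twist": 0},{"dp": [0,0,0.8],"twist": 0},{"dp": [0,0,0.8],"twist": 0},{"dp": [0,0,0.8],"twist": 0},{"dp": [0,0,0],"twist": 0},{"dp": [0,0,0],"twist": 0}]'

```text
time_s: 4.0
ee_pos: [0.4865, -0.0298, 0.1103]
eef_rot: [3.142, 0.0, -0.365]
force: [0.4, 0.4, 0.2]
grip_width: 0.0401
grip_force: 0.0
```

```bash
python3 - <<'E'
from h import *
p,d=save('wrist','w1')
o=ctrl.get_obs();print(o['ee_pos'],o['eef_rot'])
c=ctrl.get_calibration('wrist');K=np.array([[c['fx'],0,c['cx']],[0,c['fy'],c['cy']],[0,0,1]])
H=np.array(c['hand_eye']);print(H.round(3))
from scipy.spatial.transform import Rotation as R
T=np.eye(4);T[:3,:3]=R.from_euler('xyz',o['eef_rot']).as_matrix();T[:3,3]=o['ee_pos']
W=np.linalg.inv(T@H)
a=np.radians(158.4);h=np.array([.602,-.0756])
P=[[*(h+r*np.array([np.cos(a),np.sin(a)])),.045] for r in(.095,.125,.151)]+[[*o['ee_pos'][:2],.045]]
u=cv2.projectPoints(np.array(P),cv2.Rodrigues(W[:3,:3])[0],W[:3,3],K,np.array(c['distortion']))[0].reshape(-1,2);print(u)
q=p[:,:,::-1].copy()
for x in u:cv2.drawMarker(q,tuple(int(v) for v in x),(0,0,255),0,14,1)
cv2.imwrite('pics/w1.png',q)
E
```

```text
[ 0.48701355 -0.02981978  0.1110298 ] [-3.14114841e+00 -1.73091218e-03 -3.65479671e-01]
[[ 0.001 -0.971 -0.239  0.069]
 [ 1.     0.001 -0.    -0.   ]
 [ 0.    -0.239  0.971 -0.178]
 [ 0.     0.     0.     1.   ]]
[[317.70597465 211.79109385]
 [317.1643201  252.51929511]
 [316.71841619 285.97194033]
 [316.86194092 250.88313064]]
```

View pics/w1.png

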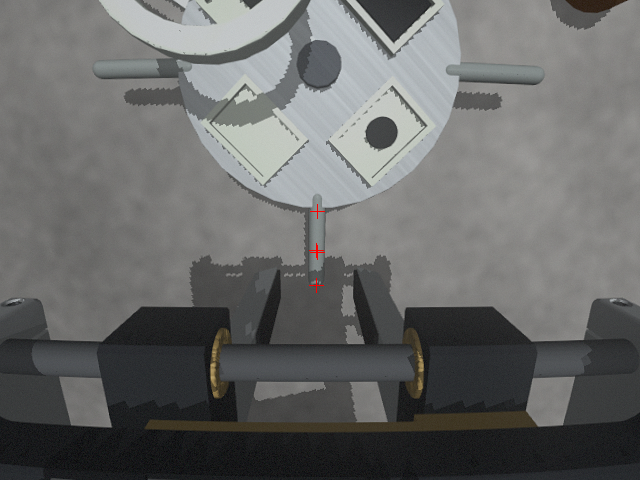

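The overlay matches: the spoke runs along column 317, its tip at row 285, and the fingers straddle it. I descend around it, then follow the arc.

Call:
step_arm --deltas '[{"dp": [0,0,0.65],"twist": 0},{"dp": [0,0,0.65],"twist": 0},{"dp": [0,0,0.63],"twist": 0},{"dp": [0,0,0],"twist": 0},{"dp": [0,0,0],"twist": 0}]'

```text
time_s: 4.55
ee_pos: [0.4872, -0.0298, 0.034]
eef_rot: [-3.141, -0.002, -0.366]
force: [-0.2, -0.4, 0.3]
grip_width: 0.0398
grip_force: 0.0
```

Call:
step_arm --deltas '[{"dp": [0.0005,0.0545,0],"twist": -0.25},{"dp": [0.0005,0.0545,0],"twist": -0.25},{"dp": [0.0005,0.0545,0],"twist": -0.25},{"dp": [0.0005,0.0545,0],"twist": -0.25},{"dp": [0.0005,0.0545,0],"twist": -0.25},{"dp": [0.0005,0.0545,0],"twist": -0.25},{"dp": [0.0005,0.0545,0],"twist": -0.25},{"dp": [0.0005,0.0545,0],"twist": -0.25},{"dp": [0.0005,0.0545,0],"twist": -0.25},{"dp": [0.0005,0.0545,0],"twist": -0.25}]'

```text
time_s: 5.55
ee_pos: [0.4802, -0.0508, 0.0322]
eef_rot: [-3.142, 0.0, -0.19]
force: [-0.1, 1.1, 0.3]
grip_width: 0.0401
grip_force: 0.5
```

Call:
step_arm --deltas '[{"dp": [0.002,0.109,0],"twist": -0.5},{"dp": [0.002,0.109,0],"twist": -0.5},{"dp": [0.002,0.109,0],"twist": -0.5},{"dp": [0.002,0.109,0],"twist": -0.5},{"dp": [0.002,0.109,0],"twist": -0.5},{"dp": [0.002,0.109,0],"twist": -0.5},{"dp": [0.002,0.109,0],"twist": -0.5},{"dp": [0.002,0.109,0],"twist": -0.5},{"dp": [0.002,0.109,0],"twist": -0.5},{"dp": [0.002,0.109,0],"twist": -0.5},{"dp": [0.002,0.109,0],"twist": -0.5},{"dp": [0.002,0.109,0],"twist": -0.5}]'

```text
time_s: 6.75
ee_pos: [0.481, -0.1028, 0.0322]
eef_rot: [-3.141, 0.0, 0.229]
force: [-0.5, 0.8, 0.8]
grip_width: 0.0398
grip_force: 0.5
```

Call:
step_arm --deltas '[{"dp": [0.002,0.109,0],"twist": -0.5},{"dp": [0.002,0.109,0],"twist": -0.5},{"dp": [0.002,0.109,0],"twist": -0.5},{"dp": [0.002,0.109,0],"twist": -0.5},{"dp": [0.002,0.109,0],"twist": -0.5},{"dp": [0.002,0.109,0],"twist": -0.5},{"dp": [0.002,0.109,0],"twist": -0.5},{"dp": [0.002,0.109,0],"twist": -0.5},{"dp": [0.002,0.109,0],"twist": -0.5},{"dp": [0.002,0.109,0],"twist": -0.5},{"dp": [0.002,0.109,0],"twist": -0.5},{"dp": [0.002,0.109,0],"twist": -0.5}]'

```text
time_s: 7.95
ee_pos: [0.503, -0.1499, 0.0321]
eef_rot: [-3.141, 0.001, 0.648]
force: [-1.5, -0.1, 0.7]
grip_width: 0.0398
grip_force: 0.5
```

Call:
step_arm --deltas '[{"dp": [0.002,0.109,0],"twist": -0.5},{"dp": [0.002,0.109,0],"twist": -0.5},{"dp": [0.002,0.109,0],"twist": -0.5},{"dp": [0.002,0.109,0],"twist": -0.5},{"dp": [0.002,0.109,0],"twist": -0.5},{"dp": [0.002,0.109,0],"twist": -0.5},{"dp": [0.002,0.109,0],"twist": -0.5},{"dp": [0.002,0.109,0],"twist": -0.5},{"dp": [0.002,0.109,0],"twist": -0.5},{"dp": [0.002,0.109,0],"twist": -0.5},{"dp": [0.002,0.109,0],"twist": -0.5},{"dp": [0.002,0.109,0],"twist": -0.5}]'

```text
time_s: 9.15
ee_pos: [0.5423, -0.1839, 0.032]
eef_rot: [-3.141, 0.0, 1.067]
force: [-1.4, -0.3, -0.2]
grip_width: 0.0397
grip_force: 0.5
```

Call:
step_arm --deltas '[{"dp": [0.002,0.109,0],"twist": -0.5},{"dp": [0.002,0.109,0],"twist": -0.5},{"dp": [0.002,0.109,0],"twist": -0.5},{"dp": [0.002,0.109,0],"twist": -0.5},{"dp": [0.002,0.109,0],"twist": -0.5},{"dp": [0.002,0.109,0],"twist": -0.5},{"dp": [0.002,0.109,0],"twist": -0.5},{"dp": [0.0005,0.0545,0],"twist": -0.25},{"dp": [0.0005,0.0545,0],"twist": -0.25},{"dp": [0,0,0],"twist": 0}]'

```text
time_s: 10.15
ee_pos: [0.575, -0.1962, 0.0321]
eef_rot: [-3.142, 0.0, 1.345]
force: [0.1, -0.2, -0.1]
grip_width: 0.0399
grip_force: 0.0
```

```bash
python3 - <<'E'
from h import *
o=ctrl.get_obs();r=o['ee_pos'][:2]-[.602,-.0756];print(o['ee_pos'],o['eef_rot'],np.hypot(*r),np.degrees(np.arctan2(r[1],r[0]))%360)
p,_=save('scene','s2');t,_=save('top','t2')
a=cv2.resize(p[180:390,220:440],None,fx=2,fy=2,interpolation=2);b=cv2.resize(t[140:300,290:410],None,fx=2.625,fy=2.625,interpolation=2)[:420]
cv2.imwrite('pics/c2.png',np.hstack([a,b])[:,:,::-1])
E
```

```text
[ 0.57498058 -0.19620287  0.0321417 ] [-3.14153261e+00  1.62583874e-05  1.34451608e+00] 0.12359248447331701 257.3721834792224
```

View pics/c2.png

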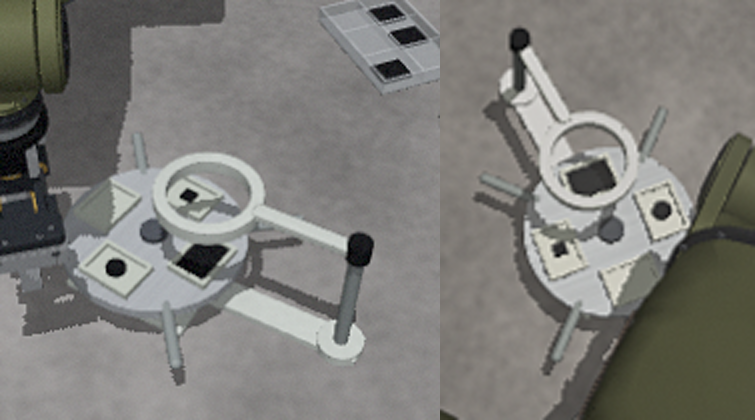

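```bash
cat > th.py <<'E'
from fit import *
def theta(ob,g):
    f=lambda q:np.concatenate([proj(c,pt([.60215,-.0756,q[0],.5937],k))[0]-u for c,u,k in ob])
    s=least_squares(f,[g],loss='soft_l1',max_nfev=8);print('theta',np.degrees(s.x[0]),'lamp 34.0');print(f(s.x).reshape(-1,2).round(1))
E
python3 - <<'E'
from th import *
t=lambda x,y:np.array([(x-440),y])/2.625+[290,140]
s=lambda x,y:np.array([x,y])/2+[220,180]
theta([('top',t(662,112),3),('top',t(484,178),0),('top',t(556,362),1),('scene',s(177,365),3),('scene',s(137,135),1)],.45)
E
```

```text
theta 26.70912964607943 lamp 34.0
[[-0.2 -2.2]
 [-2.  -0.9]
 [-0.9 -1. ]
 [-0.   0.8]
 [-0.9 -0.5]]
```

Call:
step_arm --deltas '[{"dp": [0.0005,0.0545,0],"twist": -0.25},{"dp": [0.0005,0.0545,0],"twist": -0.25},{"dp": [0.0005,0.0545,0],"twist": -0.25},{"dp": [0.0005,0.0545,0],"twist": -0.25},{"dp": [0.0005,0.0545,0],"twist": -0.25},{"dp": [0.0005,0.0545,0],"twist": -0.25},{"dp": [0.0005,0.0545,0],"twist": -0.25},{"dp": [0,0,0],"twist": 0},{"dp": [0,0,0],"twist": 0},{"dp": [0,-0.15,0],"twist": 0},{"dp": [0,-0.15,0],"twist": 0},{"dp": [0,0,0],"twist": 0}]'

```text
time_s: 11.45
ee_pos: [0.5773, -0.1973, 0.0323]
eef_rot: [-3.141, -0.0, 1.466]
force: [0.2, -0.0, 0.5]
grip_width: 0.0397
grip_force: 0.0
```

Call:
step_arm --deltas '[{"dp": [0,0,-0.5],"twist": 0},{"dp": [0,0,-0.8],"twist": 0},{"dp": [0,0,-0.8],"twist": 0},{"dp": [0,0,-0.8],"twist": 0},{"dp": [0,0,-0.8],"twist": 0},{"dp": [0,0,-0.8],"twist": 0},{"dp": [-0.8,0,0],"twist": 0},{"dp": [-0.8,0,0],"twist": 0},{"dp": [-0.8,0,0],"twist": 0},{"dp": [-0.8,0,0],"twist": 0},{"dp": [-0.8,0,0],"twist": 0},{"dp": [0,0,0],"twist": 0}]'

```text
time_s: 12.65
ee_pos: [0.5602, -0.3597, 0.2117]
eef_rot: [-3.141, 0.0, 1.463]
force: [-0.3, 0.2, -0.8]
grip_width: 0.04
grip_force: 0.0
```

```bash
python3 - <<'E'
from h import *
p,_=save('scene','s3');t,_=save('top','t3')
a=cv2.resize(p[180:390,220:440],None,fx=2,fy=2,interpolation=2);b=cv2.resize(t[140:300,290:410],None,fx=2.625,fy=2.625,interpolation=2)[:420]
cv2.imwrite('pics/c3.png',np.hstack([a,b])[:,:,::-1])
E
```

```text
(no output)
```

View pics/c3.png

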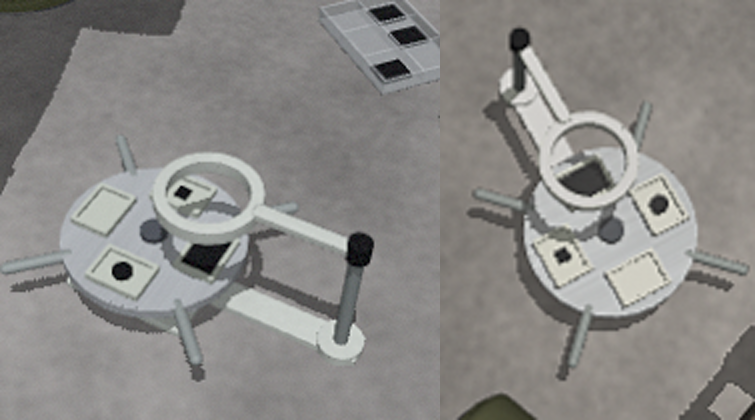

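The arm is clear. Top spoke tips are at (645,105), (476,194), (572,364) and (744,269); scene tips at (197,360), (122,139), (6,269) and (296,207). I refit the stage angle from these.

```bash
python3 - <<'E'
from th import *
t=lambda x,y:np.array([(x-440),y])/2.625+[290,140]
s=lambda x,y:np.array([x,y])/2+[220,180]
ob=[('top',t(645,105),3),('top',t(476,194),0),('top',t(572,364),1),('top',t(744,269),2),('scene',s(197,360),3),('scene',s(122,139),1),('scene',s(6,269),2),('scene',s(296,207),0)]
theta(ob,.59)
# independent: free hub, lamp from the post top/foot and ring
ob+=[('top',t(588,160),'r'),('top',t(517,87),'f'),('scene',s(209,197),'r'),('scene',s(340,341),'f')]
f=lambda q:np.concatenate([proj(c,pt(q,k))[0]-u for c,u,k in ob])
x=least_squares(f,[.602,-.0756,.59,.59],max_nfev=5,loss='soft_l1').x;print(x,np.degrees(x[2:]))
E
```

```text
theta 33.54392500563917 lamp 34.0
[[ 0.3 -1.6]
 [-1.1 -1.2]
 [-0.7  0.5]
 [ 0.7  0. ]
 [ 0.1  1.3]
 [-1.5 -1.3]
 [-2.9  0. ]
 [ 0.5 -0.7]]
[ 0.6021484  -0.07517411  0.58482926  0.58783147] [33.50824842 33.68026213]
```

The two fits put the error at 0.2° and 0.5°, about 0.5 mm at most, against 8 mm allowed. I'm handing in.

```bash
python3 -c "
from station import ctrl
print(ctrl.hand_in())"
```

```text
the job is handed in; nothing more can be done
None
```

The stage was turned about 100° anticlockwise by pushing one spoke, and the job is handed in: the camera fits put the display panel within about 0.5 mm of centre under the ring lamp, and the arm is clear (hand-in gave no verdict).

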